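# Wedge a wood sample tight in its clamping stand

## Robot

A 6-joint arm with a two-finger parallel gripper is mounted at the origin on the work surface. World frame = base frame: x ahead of the robot, y to its left, z up, the work surface at z = 0. Lengths are in m, angles in rad, forces in N, time in s.
With the tool pointing down it reaches from about 0.425 to 0.95 m from the base axis. Payload 3.5 kg.
Tool frame: the origin (TCP) lies at the very end of the fingers, on their centre line; the grasp point (between the pads) lies 19 mm behind it (ctrl.grip_point_offset is the distance from the TCP to the grasp point, in m); z points along the fingers, y is the line along which they close (so a half turn about z gives the same grasp; the last joint's range is limited). The gripper opens to 85 mm and grips with 20 to 120 N. Pads are 22 mm wide; open, the fingers measure 114 mm over their backs; the gripper's body (76 mm by 85 mm) begins 54 mm behind the grasp point. The pads swing forward as they close: fully open they stand 13 mm farther back than shut.
Start: joints at [-1.282, 0.286, 1.577, -0, 1.279, -0.15], TCP at [0.287, -0.611, 0.2] pointing down, gripper open.
Joint ranges: [-2.77, 2.77], [-0.9, 2.22], [0.21, 2.48], [-1.53, 4.67], [0.24, 2.81], [-2.84, 2.84]. Speed limits (rad/s): [2.79, 2.79, 3.14, 3.14, 3.14, 3.14].

## Interface

Orientations are given as a unit quaternion [x, y, z, w].
In Python, from plant import ctrl gives the robot as it stands. The module is installed in compiled form; this text tells all that it offers.
- The arm moves only by the shell command python3 -m pendant 'ROWS' [OPENING] [FORCE]. ROWS is JSON, a list of rows, each an object of numbers: "dx", "dy", "dz": the shift along the tool's x, y, z in cm; "twist": the turn about the tool's z in degrees. A call has 1 to 10 rows; each row is the pose to reach, as a shift and turn from the pose commanded when the call began, along the tool's axes at that moment; what a row does not reach only later rows make up. A row lasts 1/8 s, in which the tool goes at most 62.5 mm and 10.7 degrees, less where a joint would pass 70% of its speed; a pose out of reach is approached as far as the arm can. A call with a gripper value outside its range is refused whole. OPENING is the opening in per cent of the stroke, from 0 (shut) to 100 (fully open), set as the call begins (- or left out, the last holds). The fingers move at their own pace and stop on an object; FORCE is the grip in N (left out, the last holds). Time passes only in rows, so rows that repeat a pose let the fingers close. It gives the time, the measured TCP pose, the force, the opening and the grip force at its end, in the units of the state.
- ctrl.get_state(): the state, without advancing time (a new reading comes with each control period).
- ctrl.read_camera(name): name is "side" or "top" or "wrist"; returns a dict with "img" (384x512x3 uint8, red, green, blue), "depth" (384x512 float32, m along the optical axis (not along the pixel's ray), 0 where there is no reading), "camera_matrix" (3x3 intrinsics, pixels), "xyz" and "rotation" of the camera in the world; the wrist camera has in their place "tool_from_camera" (4x4, takes a point from camera to tool coordinates, whose origin is the TCP and whose axes are the flange's). Camera axes: x right, y up, looking along -z (the intrinsics and any distortion apply to the point x, -y, -z); pixel columns grow to the right and rows downward; lengths in m; the calibration is good to about 2 mm. A picture is of the moment at which its call begins: read the wrist's pose just before it.
- ctrl.sign_off(): hands the job in; it is judged then, once.
The state is a dict: "time": time; "qpos": joint angles; "dq": joint speeds; "joint_efforts": joint torques, N m; "eef_pos": TCP position; "tcp_rot": TCP orientation; "contact_force": force on the tool from outside, world axes, zero at the start; "wrist_torque": the same for the moment, N m; "opening": opening from 0.0 (shut) to 1.0 (fully open); "finger_force": force on a finger pad.
Only numpy, scipy, OpenCV 4.12 (cv2) and the standard library are available. Lean on these libraries where they do the work, as an engineer would, in place of code of your own. Each camera call takes 0.05 s, during which the arm holds its last target. There are 200 camera calls.

## Task

Clamp the wood sample for the microscope: lift the wooden wedge out of its rest, set it loosely, tip down, in the slot between the sample and the sprung jaw with its sloped face against the jaw, and let go of it. Then take the upright mallet and tap the wedge down with it (do not push it in by hand) until it is fully home, its head down on the jaw and the sample held tight. Finally stand the mallet back upright on the bench top, and leave the other things where they are.

Things in the scene. Friction and masses are not known exactly. Their poses are not given: they have to be found in the camera images.
- stand: Aluminium clamping stand, fixed: base plate 100 (x) x 150 (y) x 12 mm high, origin at the centre of its underside, z up. On it in a row from -y to +y: plain fixed jaw (top 62 mm above bench), wood sample, slot, sprung steel jaw (top 74 mm), spring post (y = 56 to 68 mm, top 62 mm). All of these are at most 30 mm wide along x; beside them (|x| over 15 mm) there is room for fingers.
- fixed_jaw (a point): Middle of the fixed jaw's face that backs the sample, at the jaw's top (stand y = -45 mm, 62 mm above the bench). Axes as the stand's.
- slot (a point): Middle of the slot's mouth, 74 mm above the bench (stand x = 0, y = -3 mm), axes as the stand's. With the sample against the fixed jaw the mouth is 14.5 mm wide (stand y = -10 to +4.5 mm). The sample side is vertical; the sprung jaw's face slopes in by 1 mm in 6 downwards, to a width of 4.5 mm near the base plate.
- jaw (a joint): How far the wedge has pushed the sprung jaw back along the stand's +y, m: 0 without wedge, about 0.0032 with the wedge fully home, range 0 to 0.010. Spring 2500 N/m. The wedge stays by friction; driving it fully home takes about 8 to 15 N.
- jaw_top (a point): Middle of the flat top of the sprung jaw (about 20 mm along y, 30 mm along x), 74 mm above the bench, on which the wedge's head lands when fully home. Moves with the jaw.
- sample: The part to be clamped: dark wood block 26 (x) x 35 (y) x 52 mm high with a pale top, standing loose on the stand's base plate within 1 mm of the fixed jaw, axes as the stand's. Origin at the centre of its underside; its slot face lies at its y = +17.5 mm.
- wedge: Wooden wedge, 80 mm high, 70 g, starts upright, tip down, in its rest. Origin at the middle of the tip's underside, z up. Blade 24 mm wide along x, 58 mm long: its -y face (y = -4 mm) is flat and vertical, its +y face slopes 1 in 6 from y = +4 mm at the tip to +13.7 mm under the head. In the slot its axes must be parallel to the stand's: flat face to the sample, slope to the sprung jaw.
- wedge_head (a point): Centre of the underside of the wedge's head, 58 mm above the tip (wedge y = +7 mm). The head is a block 38 mm along x (parallel faces, for gripping), 30 mm along y, 22 mm high. Set in loosely, this lies roughly 15 to 27 mm above the sprung jaw's top; fully home it is level with it (74 mm above the bench).
- wedge_top (a point): Centre of the flat top of the wedge's head, 80 mm above the tip (wedge y = +7 mm): the place to strike. It is 96 mm above the bench when fully home.
- rest: Grey plastic rest for the wedge, fixed: foot 70 x 80 x 8 mm, upright sleeve 33 mm along x, 35 mm along y, top 70 mm above the bench. The wedge hangs in it by its head, axes parallel, the head overhanging the sleeve by 2.5 mm on either side in x so that fingers fit. Lift the wedge straight up by 65 mm to clear it. Origin under the blade's middle.
- mallet: Upright wooden pounding mallet standing on its striking face, about 300 g: head 50 mm across and 45 mm high, tapering to a round handle 26 mm across from 58 mm up, total height 118 mm. Origin at the centre of its flat underside (the striking face), z up along the handle.
- dish: Bystander, loose: shallow glass dish, 90 mm across, 14 mm high. Origin at the centre of its underside.
- loupe: Bystander, loose: black eye loupe, 34 mm across, 32 mm high. Origin at the centre of its underside.
- sample2: Bystander, loose: spare lying block of dark wood 30 x 50 x 26 mm. Origin at the centre of its underside.
- jar: Bystander, loose: clear jar with black cap, 48 mm across, 65 mm high. Origin at the centre of its underside.
- tweezers: Bystander, loose: flat steel tweezers 120 mm long, 5 mm high. Origin at the centre of its underside.
- slidebox: Bystander, loose: open wooden slide box 75 x 105 x 32 mm. Origin at the centre of its underside.
- pot: Bystander, loose: white ceramic pot 76 mm across, 85 mm high. Origin at the centre of its underside.
Mind the look-alikes: they are no part of the job. Of the things that look like the wedge, the middle-sized one is meant. Leave any blue look-alike of the stand alone.

How it is judged:
By the outcome, as a careful person would: the job done as asked, in the order asked, and still so for the second after the job is handed in, with the robot touching nothing.
It also fails if it takes over 58 s, if anything falls off the work surface, if the arm or the gripper's body presses on something with over 40 N, if the wrist force passes 120 N, or if a joint passes its speed limit or range.

## Working session

There is one attempt and no reset: what is moved stays moved. The work goes in short steps, Python scripts to look and compute and a shell command to move; the robot and the scene stay as the last step left them, time stands still between calls to the robot, and variables do not carry over. Pictures are saved under pics/ and viewed, at most 11 in all, crops included, and the job is handed in when it is done.

```bash
mkdir -p pics
cat > h.py <<'E'
import numpy as np, cv2
from plant import ctrl
from scipy.spatial.transform import Rotation as R
def cam(n):
    s=ctrl.get_state(); c=ctrl.read_camera(n)
    if n=='wrist':
        T=np.eye(4);r=s['tcp_rot'];T[:3,:3]=R.from_quat(r).as_matrix() if np.size(r)==4 else np.array(r);T[:3,3]=s['eef_pos']
        M=T@np.array(c['tool_from_camera'])
        c['xyz']=M[:3,3];c['rotation']=M[:3,:3]
    c['rotation']=np.array(c['rotation']);
    if c['rotation'].size==4:c['rotation']=R.from_quat(c['rotation']).as_matrix()
    return c
def cloud(c):
    K=np.array(c['camera_matrix']);d=c['depth'];v,u=np.indices(d.shape)
    p=np.stack([(u-K[0,2])/K[0,0]*d,-(v-K[1,2])/K[1,1]*d,-d],-1)
    return p@c['rotation'].T+np.array(c['xyz'])
def ray(c,u,v,z):
    K=np.array(c['camera_matrix'])
    d=c['rotation']@np.array([(u-K[0,2])/K[0,0],-(v-K[1,2])/K[1,1],-1]);o=np.array(c['xyz'])
    return o+d*(z-o[2])/d[2]
def save(n,im): cv2.imwrite('pics/'+n,im[...,::-1])
E
python3 - <<'E'
from h import *
a=cam('top');b=cam('side')
np.savez('a.npz',**{k:np.array(v) for k,v in a.items()});np.savez('b.npz',**{k:np.array(v) for k,v in b.items()})
print(ctrl.get_state());print(a.keys(),a['xyz'],a['rotation'],a['camera_matrix'],b['xyz'])
save('top.png',a['img']);save('side.png',b['img'])
E
```

```text
{'time': 0.1, 'qpos': array([-1.28199667e+00,  2.87101334e-01,  1.57804009e+00, -1.26598573e-05,
        1.27858638e+00, -1.49996092e-01]), 'dq': array([ 0.001246  ,  0.00087177, -0.00419046,  0.00141427, -0.00091328,
        0.00165933]), 'joint_efforts': array([ 6.20265255e-04, -4.07298768e+01, -2.93698150e+01, -1.40058273e-04,
        3.40312145e-03,  3.69337755e-06]), 'eef_pos': array([ 0.28660952, -0.61040133,  0.19916425]), 'tcp_rot': array([ 9.76027720e-01,  2.17643631e-01, -8.00771728e-05, -1.06458432e-03]), 'contact_force': array([-0.25019359,  0.13316237, -0.06687517]), 'wrist_torque': array([0.00416921, 0.02088308, 0.00931395]), 'finger_force': 0.0, 'opening': 1.0019504202738811}
dict_keys(['img', 'depth', 'camera_matrix', 'xyz', 'rotation']) [0.35583614 0.08021051 1.41818398] [[-0.02516466  0.99358523 -0.11025034]
 [-0.99948608 -0.0271969  -0.01696788]
 [-0.01985751  0.10976669  0.993759  ]] [[491.15842531   0.         257.41688814]
 [  0.         491.15842531 199.86130818]
 [  0.           0.           1.        ]] [-0.03803322  0.67701917  0.82676685]
```

View pics/top.png

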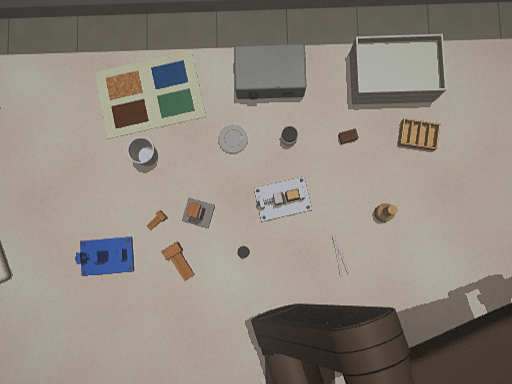

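View pics/side.png

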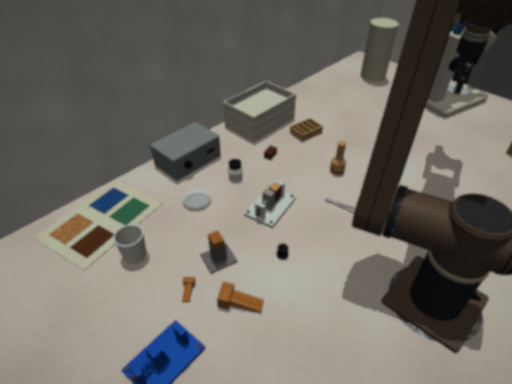

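The pictures show these candidates:
- **Wedge:** small one lying at (157,220), big one lying at (178,260), and the middle-sized one upright in the grey rest at (197,212). The last is my choice.
- **Stand:** aluminium one at (283,200), my choice. The blue look-alike is at (107,256).
- **Mallet:** (385,212).

I'll check with one close crop and measure.

Run:
```python
from h import *
a=dict(np.load('a.npz'));P=cloud(a)
im=a['img']
c1=cv2.resize(im[185:240,170:225],(400,400),interpolation=cv2.INTER_CUBIC);c2=cv2.resize(im[172:227,255:315],(400,366),interpolation=cv2.INTER_CUBIC)
o=np.zeros((400,800,3),np.uint8);o[:,:400]=c1;o[:366,400:]=c2;save('crop.png',o)
for n,(r0,r1,q0,q1) in dict(rest=(185,240,178,222),stand=(170,227,250,320),mallet=(195,230,365,405)).items():
    p=P[r0:r1,q0:q1].reshape(-1,3);
    for lo,hi in [(.005,.02),(.04,.07),(.07,.085),(.085,.11),(.11,.13)]:
        q=p[(p[:,2]>lo)&(p[:,2]<hi)]
        if len(q)>5:
            (c,s,ang)=cv2.minAreaRect((q[:,:2]*1000).astype(np.float32));print(n,lo,len(q),np.round(c,0),np.round(s,0),round(ang,1),q[:,2].mean().round(4))
```

```text
rest 0.005 361 [490. 278.] [138. 121.] 7.8 0.008
rest 0.04 39 [477. 263.] [ 7. 33.] 70.2 0.0589
rest 0.07 18 [479. 277.] [32. 34.] 72.6 0.0774
rest 0.085 155 [482. 279.] [31. 38.] 73.7 0.0908
stand 0.005 1363 [517.  28.] [197. 159.] 86.4 0.0112
stand 0.04 319 [513.  39.] [ 30. 134.] 11.2 0.0592
stand 0.07 79 [514.  37.] [30. 42.] 11.9 0.0738
mallet 0.005 55 [ 465. -260.] [ 93. 105.] 0.4 0.0089
mallet 0.04 155 [ 465. -251.] [48. 41.] 21.6 0.0501
mallet 0.07 13 [ 462. -246.] [24.  8.] 28.0 0.0775
mallet 0.085 24 [ 465. -245.] [25. 10.] 7.9 0.0991
mallet 0.11 75 [ 465. -254.] [24. 25.] 1.6 0.1161
```

View pics/crop.png

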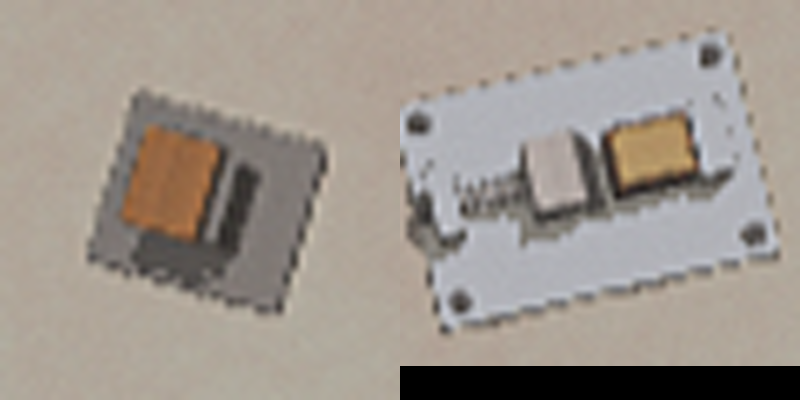

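The crop shows the wedge head at (170,182), standing in the grey rest. In the stand, the jaw top is at (555,170) and the sample's pale top at (650,150), so stand +y points image-left, i.e. world +y. I'll move towards them for a close wrist view.

```bash
python3 -m pendant '[{"dx":41,"dy":-37,"dz":-10,"twist":-50},{"dx":41,"dy":-37,"dz":-10,"twist":-50},{"dx":41,"dy":-37,"dz":-10,"twist":-50},{"dx":41,"dy":-37,"dz":-10,"twist":-50},{"dx":41,"dy":-37,"dz":-10,"twist":-50},{"dx":41,"dy":-37,"dz":-10,"twist":-50},{"dx":41,"dy":-37,"dz":-10,"twist":-50},{"dx":41,"dy":-37,"dz":-10,"twist":-50},{"dx":41,"dy":-37,"dz":-10,"twist":-50},{"dx":41,"dy":-37,"dz":-10,"twist":-50}]'
cat >> h.py <<'E'
def pose():
    s=ctrl.get_state();M=R.from_quat(s['tcp_rot']).as_matrix();return s['eef_pos'],M,np.degrees(np.arctan2(M[1,0],M[0,0]))
def go(t,phi=None):
    p,M,f=pose();d=M.T@(np.array(t)-p)*100;print('rows d(cm)',d.round(2),'twist',None if phi is None else round((f-phi+180)%360-180,1),'len',np.linalg.norm(d).round(1))
E
python3 - <<'E'
from h import *
print(pose());c=ctrl.read_camera('wrist');print(np.round(c['tool_from_camera'],3),c['camera_matrix'])
E
```

```text
time: 1.35
eef_pos: [0.5018, -0.0984, 0.3013]
tcp_rot: [0.791, 0.612, 0.001, 0.0]
contact_force: [0.4, -0.4, -0.0]
opening: 0.999
finger_force: 0.0
(array([ 0.50184403, -0.0983927 ,  0.30125411]), array([[ 2.50023428e-01,  9.68238505e-01,  1.57571286e-03],
       [ 9.68239652e-01, -2.50023923e-01,  1.22284687e-04],
       [ 5.12366652e-04,  1.49509363e-03, -9.99998751e-01]]), np.float64(75.52109954602086))
[[-0.     0.96   0.279  0.071]
 [ 1.     0.     0.    -0.001]
 [ 0.     0.279 -0.96  -0.173]
 [ 0.     0.     0.     1.   ]] [[283.57866538   0.         256.82803615]
 [  0.         283.57866538 190.74627912]
 [  0.           0.           1.        ]]
```

```bash
python3 -c "
from h import *
go([.51,0,.22],101)"
```

```text
rows d(cm) [ 9.93 -1.67  8.04] twist -25.6 len 12.9
```

```bash
python3 -m pendant '[{"dx":10,"dy":-1.7,"dz":8,"twist":-25.6},{"dx":10,"dy":-1.7,"dz":8,"twist":-25.6},{"dx":10,"dy":-1.7,"dz":8,"twist":-25.6},{"dx":10,"dy":-1.7,"dz":8,"twist":-25.6},{"dx":10,"dy":-1.7,"dz":8,"twist":-25.6}]'
python3 - <<'E'
from h import *
c=cam('wrist');np.savez('w1.npz',**{k:np.array(v) for k,v in c.items()});save('w1.png',c['img'])
P=cloud(c).reshape(-1,3)
P=P[(abs(P[:,0]-.514)<.06)&(abs(P[:,1]-.033)<.1)]
def f(lo,hi,e=None):
    q=P[(P[:,2]>lo)&(P[:,2]<hi)]
    r=cv2.minAreaRect((q[:,:2]*1000).astype(np.float32));print(lo,len(q),np.round(r[0],1),np.round(r[1],1),round(r[2],1),np.median(q[:,2]).round(4))
f(.069,.08);f(.056,.069);f(.008,.018)
h,b=np.histogram(P[:,2],bins=np.arange(-.01,.1,.004));print(h)
go([.475,.235,.24],73.5)
E
```

```text
time: 2.02
eef_pos: [0.5102, -0.0023, 0.2209]
tcp_rot: [0.639, 0.769, 0.0, 0.0]
contact_force: [0.6, -0.3, -0.2]
opening: 1.0
finger_force: 0.0
0.069 548 [509.3  49. ] [29.2 21.9] 10.3 0.0735
0.056 1312 [511.2  37.6] [ 29.5 127.4] 11.4 0.0625
0.008 6186 [512.  34.] [100. 150.] 11.6 0.0115
[   0  140 4395    4  241 5782  163   14   24    8   16   37   19   44
   83  167   42  533  761    8  408  137    0    0    0    0    0]
rows d(cm) [23.97  0.88 -1.91] twist 27.1 len 24.1
```

View pics/w1.png

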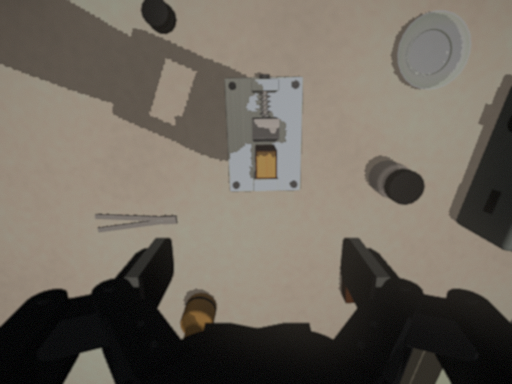

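The stand is at (265,133) in the wrist picture: sample's pale top at (265,163), jaw at (265,130), post and spring beyond it. It measures centre (.512,.034), yaw 11.6°. Next, the rest.

```bash
python3 -m pendant '[{"dx":24,"dy":0.9,"dz":-2,"twist":27},{"dx":24,"dy":0.9,"dz":-2,"twist":27},{"dx":24,"dy":0.9,"dz":-2,"twist":27},{"dx":24,"dy":0.9,"dz":-2,"twist":27},{"dx":24,"dy":0.9,"dz":-2,"twist":27},{"dx":24,"dy":0.9,"dz":-2,"twist":27},{"dx":24,"dy":0.9,"dz":-2,"twist":27}]'
python3 - <<'E'
from h import *
c=cam('wrist');np.savez('w2.npz',**{k:np.array(v) for k,v in c.items()});save('w2.png',cv2.resize(c['img'][0:220,150:400],(750,600*660//600)[:1]+(600,)))
Pi=cloud(c);P=Pi.reshape(-1,3)
P=P[(abs(P[:,0]-.48)<.07)&(abs(P[:,1]-.275)<.07)]
def f(lo,hi,e=None):
    q=P[(P[:,2]>lo)&(P[:,2]<hi)]
    r=cv2.minAreaRect((q[:,:2]*1000).astype(np.float32));print(lo,len(q),np.round(r[0],1),np.round(r[1],1),round(r[2],1),np.median(q[:,2]).round(4))
f(.086,.1);f(.063,.076);f(.006,.012)
h,b=np.histogram(P[:,2],bins=np.arange(-.01,.1,.004));print(h)
E
```

```text
time: 2.95
eef_pos: [0.4746, 0.235, 0.2404]
tcp_rot: [0.801, 0.599, -0.0, 0.0]
contact_force: [-0.5, -0.9, -0.7]
opening: 1.0
finger_force: 0.0
0.086 907 [479.6 281.2] [29.6 37. ] 72.3 0.0914
0.063 68 [478.2 279.3] [35.1 31.7] 72.0 0.0693
0.006 1746 [478.8 279.4] [79.7 69.1] 71.9 0.0074
[   0  270 6579  118 1743    4    5    4    4    1    0    0    0    0
    4    5    5    5    6   41   19    5    8    5   51  856    0]
```

View pics/w2.png

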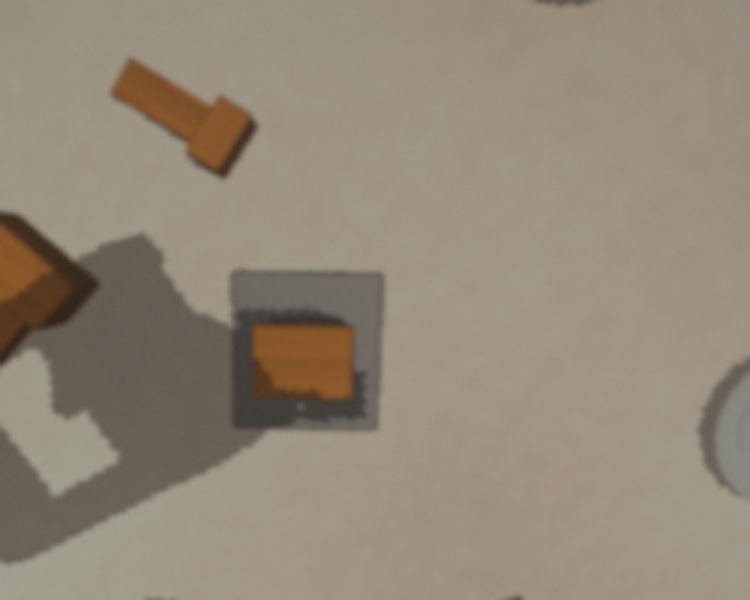

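The wedge head is at (302,360) in the crop, sitting about 2 mm towards +y of the foot centre. That matches the unflipped orientation (yaw −18°).

```bash
python3 -c "
from h import *
go([.4796,.2812,.064],72)"
```

```text
rows d(cm) [ 4.58 -0.83 17.63] twist 1.6 len 18.2
```

```bash
python3 -m pendant '[{"dx":4.6,"dy":-0.8,"dz":3,"twist":1.6},{"dx":4.6,"dy":-0.8,"dz":8,"twist":1.6},{"dx":4.6,"dy":-0.8,"dz":12,"twist":1.6},{"dx":4.6,"dy":-0.8,"dz":15,"twist":1.6},{"dx":4.6,"dy":-0.8,"dz":17.6,"twist":1.6},{"dx":4.6,"dy":-0.8,"dz":17.6,"twist":1.6}]' 80 && python3 -m pendant '[{"dz":0},{"dz":0},{"dz":0},{"dz":0},{"dz":0}]' 0 40
```

```text
time: 3.75
eef_pos: [0.4778, 0.281, 0.0619]
tcp_rot: [0.809, 0.588, -0.003, -0.001]
contact_force: [0.7, 0.1, -0.3]
opening: 0.796
finger_force: 0.0$[0]: bad value
```

```bash
python3 -m pendant '[{"dx":0,"dy":0,"dz":0,"twist":0},{"dx":0,"dy":0,"dz":0,"twist":0},{"dx":0,"dy":0,"dz":0,"twist":0},{"dx":0,"dy":0,"dz":0,"twist":0},{"dx":0,"dy":0,"dz":0,"twist":0}]' 0 40; python3 -c "
from h import *
print(pose()[0],pose()[2])"
```

```text
time: 4.38
eef_pos: [0.4793, 0.2831, 0.0647]
tcp_rot: [0.808, 0.589, 0.0, 0.0]
contact_force: [-0.4, -0.1, -0.7]
opening: 0.0
finger_force: 0.0
[0.47934289 0.28310735 0.06466483] 72.14923777309507
```

Run:
```python
from h import *
c=cam('wrist');s=cam('side');o=np.zeros((384,800,3),np.uint8);o[:,:512]=c['img'];o[:288,512:]=cv2.resize(s['img'][190:310,160:280],(288,288));save('w3.png',o)
print(ctrl.get_state())
```

```text
{'time': 4.475, 'qpos': array([ 3.51235298e-01,  1.81642333e-01,  1.96991227e+00, -5.69070710e-06,
        9.89979885e-01,  6.62756926e-01]), 'dq': array([ 0.00083575,  0.00269729,  0.00166192,  0.00031357,  0.0021084 ,
       -0.00047332]), 'joint_efforts': array([-3.02633984e-03, -3.25334251e+01, -2.52786666e+01, -2.03159557e-04,
       -1.73611643e-04, -1.32742176e-05]), 'eef_pos': array([0.47924336, 0.2830679 , 0.06448262]), 'tcp_rot': array([8.08240189e-01, 5.88852949e-01, 2.73085004e-05, 1.02795186e-05]), 'contact_force': array([-0.58923519,  0.63365534, -0.3093924 ]), 'wrist_torque': array([-0.06434398,  0.01108099,  0.01552755]), 'finger_force': 0.0, 'opening': -0.0031098783367113363}
```

View pics/w3.png

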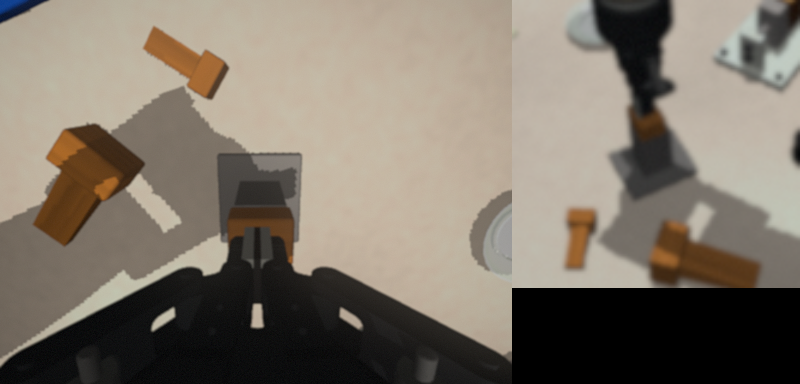

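Run:
```python
from h import *
c=cam('wrist');P=cloud(c)
for u,v in [(262,225),(262,210),(240,215),(285,215),(235,240),(288,245),(257,235),(257,250),(248,240),(268,240),(257,290),(225,160),(260,195)]: print(u,v,P[v,u].round(4),c['img'][v,u])
s=cam('side');Q=cloud(s);q=Q.reshape(-1,3);m=(abs(q[:,0]-.48)<.03)&(abs(q[:,1]-.282)<.03)&(q[:,2]>.05);im=s['img'].reshape(-1,3)[m].astype(int);o=(im[:,0]-im[:,2]>40);q=q[m];print(o.sum(),q[o].min(0),q[o].max(0),np.median(q[o],0));d=q[~o];d=d[d[:,2]>.075];print(d.min(0),d.max(0),len(d))
```

```text
262 225 [0.4837 0.2914 0.0923] [97 61 31]
262 210 [0.485  0.2945 0.0773] [63 42 27]
240 215 [0.4731 0.2988 0.087 ] [61 43 27]
285 215 [0.4974 0.2905 0.0857] [68 49 34]
235 240 [0.4697 0.2934 0.106 ] [31 30 27]
288 245 [0.494  0.2753 0.0923] [98 65 37]
257 235 [0.4816 0.2938 0.1087] [29 25 20]
257 250 [0.4816 0.2939 0.1244] [27 25 23]
248 240 [0.4776 0.2952 0.1145] [62 60 55]
268 240 [0.4868 0.2931 0.1162] [64 62 56]
257 290 [0.4769 0.2793 0.1317] [31 28 27]
225 160 [0.4625 0.3204 0.0063] [79 75 71]
260 195 [0.4843 0.2953 0.0484] [49 45 42]
80 [0.45815547 0.27399344 0.07745972] [0.48794562 0.30262565 0.1017617 ] [0.46532342 0.2909     0.08925787]
[0.45003124 0.25217192 0.07501266] [0.50958741 0.31198256 0.3816933 ] 612
```

Run:
```python
from h import *
print(ctrl.grip_point_offset,[x for x in dir(ctrl) if x[0]!='_'])
c=cam('wrist');P=cloud(c);p,M,f=pose()
T=(P-p)@M
for v in range(205,260,3): print(v,[(T[v,u].round(3).tolist(),c['img'][v,u].tolist()) for u in (248,266)])
w=dict(np.load('w1.npz'));x=cloud(w);
# tool coords for w1
p1=np.array([.5102,-.0023,.2209]);M1=R.from_quat([.639,.769,0,0]).as_matrix();T1=(x-p1)@M1
for v in range(232,260,4): print(v,[T1[v,u].round(3).tolist() for u in (155,168,347,358)])
```

```text
0.0187 ['Unreachable', 'get_state', 'grip_point_offset', 'read_camera', 'sign_off']
205 [([0.013, -0.007, -0.004], [64, 60, 57]), ([0.013, 0.005, -0.005], [63, 59, 56])]
208 [([0.013, -0.006, -0.011], [63, 44, 29]), ([0.013, 0.004, -0.011], [65, 45, 30])]
211 [([0.013, -0.006, -0.015], [61, 42, 25]), ([0.013, 0.004, -0.016], [63, 43, 25])]
214 [([0.013, -0.006, -0.02], [62, 44, 27]), ([0.013, 0.004, -0.02], [61, 42, 24])]
217 [([0.013, -0.006, -0.024], [62, 42, 26]), ([0.013, 0.004, -0.025], [64, 44, 25])]
220 [([0.012, -0.006, -0.026], [87, 55, 27]), ([0.012, 0.004, -0.027], [89, 58, 31])]
223 [([0.01, -0.006, -0.026], [97, 62, 32]), ([0.01, 0.004, -0.027], [97, 62, 30])]
226 [([0.008, -0.006, -0.026], [87, 60, 38]), ([0.008, 0.004, -0.027], [87, 61, 39])]
229 [([0.01, -0.006, -0.036], [63, 61, 57]), ([0.011, 0.004, -0.037], [64, 61, 57])]
232 [([0.011, -0.006, -0.041], [62, 62, 57]), ([0.011, 0.004, -0.04], [63, 60, 56])]
235 [([0.011, -0.005, -0.045], [62, 60, 57]), ([0.012, 0.003, -0.046], [65, 63, 57])]
238 [([0.011, -0.005, -0.049], [63, 60, 56]), ([0.011, 0.003, -0.047], [63, 
[... 624 characters left out ...]
 -0.155, 0.223], [-0.108, -0.135, 0.222], [-0.108, 0.135, 0.22], [-0.109, 0.153, 0.223]]
236 [[-0.114, -0.155, 0.221], [-0.115, -0.136, 0.222], [-0.114, 0.136, 0.221], [-0.115, 0.153, 0.222]]
240 [[0.011, -0.05, -0.05], [0.011, -0.044, -0.048], [0.011, 0.042, -0.05], [0.012, 0.047, -0.051]]
244 [[0.012, -0.048, -0.055], [0.01, -0.043, -0.051], [0.011, 0.041, -0.052], [0.012, 0.045, -0.055]]
248 [[0.012, -0.046, -0.058], [0.007, -0.044, -0.05], [0.008, 0.042, -0.052], [0.011, 0.045, -0.058]]
252 [[0.012, -0.045, -0.063], [0.005, -0.044, -0.05], [0.007, 0.042, -0.053], [0.012, 0.043, -0.062]]
256 [[0.011, -0.044, -0.065], [0.003, -0.044, -0.051], [0.005, 0.042, -0.053], [0.012, 0.041, -0.066]]
```

The shut fingertips measure 36 mm behind the reported TCP, so the fingers closed in air above the head and nothing was touched. I'll allow for that offset, open, and go 41 mm lower.

```bash
python3 -m pendant '[{"dx":-0.2,"dy":0,"dz":-1,"twist":0},{"dx":-0.2,"dy":0,"dz":-1,"twist":0},{"dx":-0.2,"dy":0,"dz":-1,"twist":0},{"dx":-0.2,"dy":0,"dz":0,"twist":0},{"dx":-0.2,"dy":0,"dz":2,"twist":0},{"dx":-0.2,"dy":0,"dz":4.1,"twist":0},{"dx":-0.2,"dy":0,"dz":4.1,"twist":0},{"dx":-0.2,"dy":0,"dz":4.1,"twist":0}]' 80 && python3 -m pendant '[{"dx":0,"dy":0,"dz":0},{"dx":0,"dy":0,"dz":0},{"dx":0,"dy":0,"dz":0},{"dx":0,"dy":0,"dz":0},{"dx":0,"dy":0,"dz":0}]' 0 40
```

```text
time: 5.62
eef_pos: [0.4789, 0.2812, 0.0236]
tcp_rot: [0.808, 0.589, 0.0, 0.0]
contact_force: [0.1, 0.3, 0.1]
opening: 0.798
finger_force: 0.0$[0]: bad value
```

```bash
python3 -m pendant '[{"dx":0,"dy":0,"dz":0,"twist":0},{"dx":0,"dy":0,"dz":0,"twist":0},{"dx":0,"dy":0,"dz":0,"twist":0},{"dx":0,"dy":0,"dz":0,"twist":0}]' 0 40
```

```text
time: 6.12
eef_pos: [0.4795, 0.2814, 0.0245]
tcp_rot: [0.808, 0.589, 0.001, 0.0]
contact_force: [0.2, -0.7, 6.0]
opening: 0.441
finger_force: 40.6
```

```bash
python3 -m pendant '[{"dx":0,"dy":0,"dz":-2,"twist":0},{"dx":0,"dy":0,"dz":-5,"twist":0},{"dx":0,"dy":0,"dz":-8,"twist":0},{"dx":0,"dy":0,"dz":-12,"twist":0},{"dx":0,"dy":0,"dz":-12,"twist":0},{"dx":0,"dy":0,"dz":-12,"twist":0}]'
python3 - <<'E'
from h import *
c=cam('wrist');s=cam('side');p,M,f=pose();o=np.zeros((384,800,3),np.uint8);o[:,:512]=c['img'];o[:288,512:]=cv2.resize(s['img'][170:270,160:260],(288,288),interpolation=cv2.INTER_CUBIC);save('w4.png',o)
def orange(im): i=im.astype(int);return (i[...,0]-i[...,2]>25)&(i[...,0]>1.6*i[...,2])
for c_ in (c,s):
    T=(cloud(c_)-p)@M
    m=orange(c_['img'])&(abs(T[...,0])<.05)&(abs(T[...,1])<.05)&(T[...,2]>-.09)&(T[...,2]<.05);q=T[m]
    print(len(q));
    for z in np.arange(-.07,.04,.01):
        k=q[(q[:,2]>z)&(q[:,2]<z+.01)]
        if len(k)>3:print(round(z,3),len(k),np.percentile(k,[3,50,97],axis=0).round(4).tolist())
print(p,f)
# target: slot with tool over
E
```

```text
time: 6.88
eef_pos: [0.4777, 0.2807, 0.142]
tcp_rot: [0.808, 0.589, -0.001, -0.0]
contact_force: [-0.3, -0.1, -1.2]
opening: 0.439
finger_force: 43.0
6940
-0.07 5763 [[-0.0127, -0.0183, -0.0688], [0.0032, -0.0007, -0.0677], [0.0149, 0.0168, -0.0621]]
-0.06 746 [[0.0142, -0.0179, -0.0597], [0.0148, -0.0009, -0.0553], [0.0153, 0.016, -0.0505]]
-0.05 85 [[0.0143, -0.0161, -0.05], [0.0147, -0.0011, -0.0491], [0.0151, 0.012, -0.0476]]
-0.02 144 [[0.0005, -0.011, -0.0189], [0.0014, -0.0006, -0.0153], [0.0022, 0.0097, -0.0105]]
-0.01 129 [[-0.0011, -0.011, -0.0095], [-0.0003, -0.0006, -0.0052], [0.0007, 0.0095, -0.0003]]
0.0 73 [[-0.0023, -0.0108, 0.0001], [-0.0016, -0.0012, 0.0029], [-0.0012, 0.0094, 0.0061]]
64
-0.07 42 [[0.0094, -0.0201, -0.0679], [0.0145, -0.0029, -0.0656], [0.0179, 0.0146, -0.0614]]
-0.06 5 [[0.016, -0.0203, -0.0599], [0.0173, -0.0127, -0.0573], [0.0173, 0.0043, -0.057]]
-0.02 5 [[-0.0045, -0.0149, -0.0144], [-0.0013, -0.0146, -0.0126], [0.0016, -0.0118, -0.0108]]
-0.01 8 [[-0.0029, -0.0155, -0.0097], [-0.0001, -0.0149, -0.0061], [0.0022, -0.014, -0.0016]]
[0.47720571 0.2805615  0.14105262] 72.14001468608346
```

View pics/w4.png

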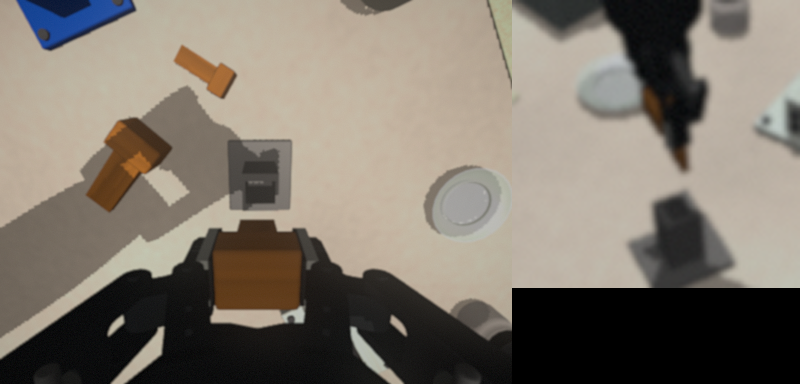

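The sloped face is towards tool +x, so the orientation is confirmed: wedge yaw is −18° with the tip at tool z +12 mm. Next I'll refine the stand frame and work out the approach.

Run:
```python
from h import *
w=dict(np.load('w1.npz'));x=cloud(w);a=np.radians(11.6);o=np.array([.512,.034])
ex=np.array([np.cos(a),np.sin(a)]);ey=np.array([-np.sin(a),np.cos(a)])
S=np.stack([(x[...,:2]-o)@ex,(x[...,:2]-o)@ey,x[...,2]],-1)
i=w['img'].astype(int);pale=(i[...,0]-i[...,2]>50)&(i[...,0]>110)
def pr(n,m):
    q=S[m&(abs(S[...,0])<.06)&(abs(S[...,1])<.09)];print(n,len(q),np.percentile(q,[2,50,98],axis=0).round(4).tolist())
pr('sample',pale&(S[...,2]>.05));pr('jawtop',(S[...,2]>.071)&(S[...,2]<.079));pr('base',abs(S[...,2]-.0115)<.003)
pr('post',(abs(S[...,2]-.0615)<.003)&(S[...,1]>.045));pr('fj',(abs(S[...,2]-.0615)<.003)&(S[...,1]<-.045))
for z in (.113,.055,.051):
    t=o+ex*.0008+ey*.0015;go([t[0],t[1],z],101.6);print(t)
```

```text
sample 451 [[-0.0097, -0.0425, 0.0624], [0.0011, -0.0288, 0.0639], [0.0118, -0.0148, 0.0654]]
jawtop 544 [[-0.0142, 0.0045, 0.072], [0.0001, 0.0152, 0.0735], [0.0145, 0.0252, 0.075]]
base 6122 [[-0.0484, -0.0701, 0.0098], [-0.0082, 0.0105, 0.0114], [0.0482, 0.0726, 0.0134]]
post 315 [[-0.0145, 0.0559, 0.0597], [-0.0002, 0.0618, 0.0614], [0.0141, 0.0673, 0.063]]
fj 299 [[-0.0148, -0.0597, 0.0599], [-0.0003, -0.0522, 0.0614], [0.0143, -0.0455, 0.0627]]
rows d(cm) [-22.22  10.88   2.83] twist -29.5 len 24.9
[0.51248204 0.03563023]
rows d(cm) [-22.21  10.9    8.63] twist -29.5 len 26.2
[0.51248204 0.03563023]
rows d(cm) [-22.21  10.9    9.03] twist -29.5 len 26.3
[0.51248204 0.03563023]
```

```bash
python3 -m pendant '[{"dx":-22.2,"dy":10.9,"dz":0,"twist":-29.5},{"dx":-22.2,"dy":10.9,"dz":0,"twist":-29.5},{"dx":-22.2,"dy":10.9,"dz":0,"twist":-29.5},{"dx":-22.2,"dy":10.9,"dz":0,"twist":-29.5},{"dx":-22.2,"dy":10.9,"dz":2.8,"twist":-29.5},{"dx":-22.2,"dy":10.9,"dz":2.8,"twist":-29.5},{"dx":-22.2,"dy":10.9,"dz":2.8,"twist":-29.5}]'
python3 - <<'E'
from h import *
for z in (.113,.055,.050): go([.5125,.0356,z],101.6)
E
```

```text
time: 7.85
eef_pos: [0.5138, 0.0371, 0.115]
tcp_rot: [0.632, 0.775, -0.0, -0.001]
contact_force: [-0.0, 0.4, -0.5]
opening: 0.441
finger_force: 43.0
rows d(cm) [-0.12 -0.16  0.2 ] twist 0.1 len 0.3
rows d(cm) [-0.12 -0.15  6.  ] twist 0.1 len 6.0
rows d(cm) [-0.12 -0.15  6.5 ] twist 0.1 len 6.5
```

```bash
python3 -m pendant '[{"dx":0,"dy":0,"dz":0,"twist":0},{"dx":0,"dy":0,"dz":0,"twist":0},{"dx":0,"dy":0,"dz":0,"twist":0}]'
python3 - <<'E'
from h import *
c=cam('wrist');x=cloud(c);p,M,f=pose()
a=np.radians(11.6);o=np.array([.512,.034]);ex=np.array([np.cos(a),np.sin(a)]);ey=np.array([-np.sin(a),np.cos(a)])
S=np.stack([(x[...,:2]-o)@ex,(x[...,:2]-o)@ey,x[...,2]],-1)
def pr(n,m):
    q=S[m&(abs(S[...,0])<.06)&(abs(S[...,1])<.09)];print(n,len(q),np.percentile(q,[2,50,98],axis=0).round(4).tolist())
pr('jawtop',(S[...,2]>.071)&(S[...,2]<.079)&(abs(S[...,0])<.02)&(S[...,1]>0));pr('post',(abs(S[...,2]-.0615)<.003)&(S[...,1]>.045)&(abs(S[...,0])<.02));pr('head',(abs(S[...,2]-p[2]-.0675)<.003))
for z in (.055,.050): go([.5125,.0356,z],101.6)
E
```

```text
time: 8.22
eef_pos: [0.5146, 0.0369, 0.1159]
tcp_rot: [0.631, 0.775, 0.0, 0.0]
contact_force: [-0.7, 0.2, -0.5]
opening: 0.436
finger_force: 43.0
jawtop 1025 [[-0.0142, 0.0045, 0.0722], [0.0, 0.0153, 0.0734], [0.0148, 0.0256, 0.0748]]
post 605 [[-0.014, 0.0561, 0.0601], [-0.0, 0.0622, 0.0614], [0.0147, 0.0675, 0.0629]]
head 6097 [[-0.0186, -0.011, 0.181], [0.0022, 0.0048, 0.1829], [0.0225, 0.0172, 0.1855]]
rows d(cm) [-0.07 -0.22  6.08] twist 0.1 len 6.1
rows d(cm) [-0.07 -0.22  6.58] twist 0.1 len 6.6
```

```bash
python3 -m pendant '[{"dx":-0.1,"dy":-0.2,"dz":1,"twist":0},{"dx":-0.1,"dy":-0.2,"dz":3,"twist":0},{"dx":-0.1,"dy":-0.2,"dz":5,"twist":0},{"dx":-0.1,"dy":-0.2,"dz":6,"twist":0},{"dx":-0.1,"dy":-0.2,"dz":6.3,"twist":0},{"dx":-0.1,"dy":-0.2,"dz":6.3,"twist":0},{"dx":-0.1,"dy":-0.2,"dz":6.3,"twist":0}]'
```

```text
time: 9.15
eef_pos: [0.513, 0.035, 0.053]
tcp_rot: [0.632, 0.775, 0.0, 0.0]
contact_force: [0.1, 0.1, -0.8]
opening: 0.44
finger_force: 44.2
```

```bash
python3 -m pendant '[{"dx":0,"dy":0,"dz":0.2,"twist":0},{"dx":0,"dy":0,"dz":0.3,"twist":0},{"dx":0,"dy":0,"dz":0.4,"twist":0},{"dx":0,"dy":0,"dz":0.4,"twist":0}]'
```

```text
time: 9.65
eef_pos: [0.5126, 0.0349, 0.0484]
tcp_rot: [0.632, 0.775, -0.0, 0.0]
contact_force: [-0.2, -0.9, -0.7]
opening: 0.437
finger_force: 44.2
```

```bash
python3 -m pendant '[{"dx":0,"dy":0,"dz":0.1,"twist":0},{"dx":0,"dy":0,"dz":0.2,"twist":0},{"dx":0,"dy":0,"dz":0.2,"twist":0}]';python3 -m pendant '[{"dx":0,"dy":0,"dz":0.1,"twist":0},{"dx":0,"dy":0,"dz":0.1,"twist":0}]'
```

```text
time: 10.02
eef_pos: [0.5128, 0.0349, 0.0464]
tcp_rot: [0.632, 0.775, 0.0, 0.0]
contact_force: [1.0, -0.2, -0.7]
opening: 0.439
finger_force: 44.2
time: 10.28
eef_pos: [0.5128, 0.0349, 0.0455]
tcp_rot: [0.632, 0.775, 0.0, 0.0]
contact_force: [0.8, -2.1, -0.0]
opening: 0.442
finger_force: 44.3
```

```bash
python3 -m pendant '[{"dx":0,"dy":0,"dz":0,"twist":0},{"dx":0,"dy":0,"dz":0,"twist":0},{"dx":0,"dy":0,"dz":0,"twist":0},{"dx":0,"dy":0,"dz":-3,"twist":0},{"dx":0,"dy":0,"dz":-8,"twist":0},{"dx":0,"dy":0,"dz":-13,"twist":0},{"dx":-4,"dy":0,"dz":-16,"twist":0},{"dx":-4,"dy":0,"dz":-16,"twist":0},{"dx":-4,"dy":0,"dz":-16,"twist":0}]' 75
cat >> h.py <<'E'
def stand(c):
    x=cloud(c);a=np.radians(11.6);o=np.array([.512,.034]);ex=np.array([np.cos(a),np.sin(a)]);ey=np.array([-np.sin(a),np.cos(a)])
    return np.stack([(x[...,:2]-o)@ex,(x[...,:2]-o)@ey,x[...,2]],-1)
def orange(im): i=im.astype(int);return (i[...,0]-i[...,2]>25)&(i[...,0]>1.6*i[...,2])
def wedge(c):
    S=stand(c);q=S[(S[...,2]>.079)&(abs(S[...,0])<.04)&(abs(S[...,1]-.002)<.04)&(S[...,2]<.13)&orange(c['img'])]
    print('n',len(q));zt=np.percentile(q[:,2],90);q=q[q[:,2]>zt-.008]
    r=cv2.minAreaRect((q[:,:2]*1000).astype(np.float32));print('head top',zt.round(4),'stand xy',np.round(r[0],1),r[1],round(r[2],1),'y range',np.percentile(q[:,1],[2,98]).round(4))
    A=np.c_[q[:,:2],np.ones(len(q))];print('tilt',np.linalg.lstsq(A,q[:,2],rcond=None)[0].round(3))
    j=S[(S[...,2]>.070)&(S[...,2]<.078)&(abs(S[...,0])<.02)&(S[...,1]>.0)&(S[...,1]<.04)&~orange(c['img'])];print('jawtop y',len(j),np.percentile(j[:,1],[2,98]) if len(j) else 0)
E
python3 - <<'E'
from h import *
c=cam('wrist');save('w5.png',c['img']);wedge(c)
t=cam('top');i=t['img'].astype(int);P=cloud(t);m=(P[...,2]>.105)&(P[...,2]<.13)&(abs(P[...,0]-.465)<.05)&(abs(P[...,1]+.25)<.05);q=P[m];print(len(q),(q.min(0)+q.max(0))/2,q.mean(0),q[:,2].max());wedge(t);print(pose()[0],pose()[2])
E
```

```text
time: 11.4
eef_pos: [0.5199, -0.0038, 0.2043]
tcp_rot: [0.632, 0.775, -0.0, -0.001]
contact_force: [-0.5, -0.4, -1.0]
opening: 0.745
finger_force: 0.0
n 1234
head top 0.1133 stand xy [-0.1  0.9] (36.02261734008789, 29.9669189453125) 0.3 y range [-0.0128  0.0157]
tilt [-0.002 -0.005  0.112]
jawtop y 316 [0.0154592  0.02562751]
82 [ 0.46516994 -0.2539959   0.11346601] [ 0.46560962 -0.25253622  0.11537003] 0.12106803154387524
n 26
head top 0.1149 stand xy [  8.9 -10.7] (10.97358512878418, 16.609777450561523) 75.3 y range [-0.0156 -0.0044]
tilt [-0.061  0.074  0.113]
jawtop y 6 [0.01745117 0.02360383]
[ 0.51938051 -0.00337915  0.20342517] 101.67082942767709
```

View pics/w5.png

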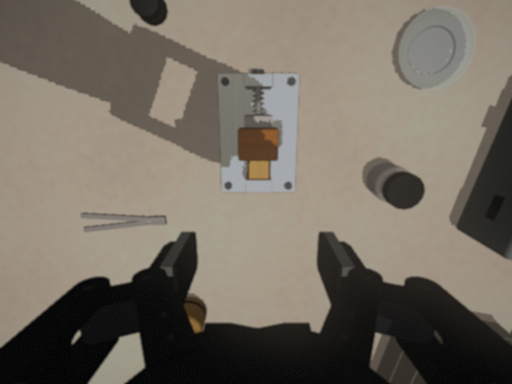

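The wedge stands upright and loose in the slot at (258,143) in the picture, top 113–114 mm, no tilt. Next is the mallet.

```bash
python3 -c "
from h import *
go([.47,-.29,.25],101.6)"
```

```text
rows d(cm) [-27.06 -10.65  -4.67] twist 0.1 len 29.5
```

```bash
python3 -m pendant '[{"dx":-27,"dy":-10.6,"dz":-4.5,"twist":0},{"dx":-27,"dy":-10.6,"dz":-4.5,"twist":0},{"dx":-27,"dy":-10.6,"dz":-4.5,"twist":0},{"dx":-27,"dy":-10.6,"dz":-4.5,"twist":0},{"dx":-27,"dy":-10.6,"dz":-4.5,"twist":0},{"dx":-27,"dy":-10.6,"dz":-4.5,"twist":0},{"dx":-27,"dy":-10.6,"dz":-4.5,"twist":0}]' 80
python3 - <<'E'
from h import *
c=cam('wrist');P=cloud(c);q=P[(abs(P[...,0]-.465)<.05)&(abs(P[...,1]+.252)<.05)]
for lo,hi in ((.112,.125),(.037,.05),(.06,.1)):
    k=q[(q[:,2]>lo)&(q[:,2]<hi)];(cc,r)=cv2.minEnclosingCircle((k[:,:2]*1000).astype(np.float32));print(lo,len(k),np.round(cc,1),round(r,1),k[:,2].max().round(4))
for z in (.10,.036): go([.465,-.252,z],101.6)
E
```

```text
time: 12.38
eef_pos: [0.4711, -0.2886, 0.2489]
tcp_rot: [0.632, 0.775, 0.0, -0.002]
contact_force: [-0.4, 1.0, -0.3]
opening: 0.794
finger_force: 0.0
0.112 455 [ 463.5 -252.2] 12.8 0.1193
0.037 347 [ 463.3 -252.4] 24.8 0.05
0.06 40 [ 461.8 -245.5] 10.8 0.0995
rows d(cm) [ 3.65  0.14 14.92] twist 0.1 len 15.4
rows d(cm) [ 3.63  0.15 21.32] twist 0.1 len 21.6
```

```bash
python3 -m pendant '[{"dx":3.6,"dy":0.1,"dz":4,"twist":0},{"dx":3.6,"dy":0.1,"dz":9,"twist":0},{"dx":3.6,"dy":0.1,"dz":14,"twist":0},{"dx":3.6,"dy":0.1,"dz":18,"twist":0},{"dx":3.6,"dy":0.1,"dz":20.5,"twist":0},{"dx":3.6,"dy":0.1,"dz":21.3,"twist":0},{"dx":3.6,"dy":0.1,"dz":21.3,"twist":0},{"dx":3.6,"dy":0.1,"dz":21.3,"twist":0}]' 80 && python3 -m pendant '[{"dx":0,"dy":0,"dz":0,"twist":0},{"dx":0,"dy":0,"dz":0,"twist":0},{"dx":0,"dy":0,"dz":0,"twist":0},{"dx":0,"dy":0,"dz":0,"twist":0},{"dx":0,"dy":0,"dz":0,"twist":0}]' 0 90
```

```text
time: 13.42
eef_pos: [0.4661, -0.255, 0.039]
tcp_rot: [0.631, 0.775, 0.0, 0.001]
contact_force: [-0.6, 0.1, -0.7]
opening: 0.803
finger_force: 0.0
time: 14.05
eef_pos: [0.4655, -0.2551, 0.0383]
tcp_rot: [0.632, 0.775, -0.0, 0.001]
contact_force: [-1.5, 0.4, 5.5]
opening: 0.277
finger_force: 88.0
```

```bash
python3 -m pendant '[{"dx":0,"dy":0,"dz":-3,"twist":0},{"dx":0,"dy":0,"dz":-8,"twist":0},{"dx":0,"dy":0,"dz":-14,"twist":0},{"dx":0,"dy":0,"dz":-16,"twist":0},{"dx":0,"dy":0,"dz":-16,"twist":0},{"dx":0,"dy":0,"dz":-16,"twist":0}]'
python3 - <<'E'
from h import *
c=cam('wrist');p,M,f=pose();T=(cloud(c)-p)@M
q=T[(abs(T[...,0])<.05)&(abs(T[...,1])<.04)&(T[...,2]>-.085)&(T[...,2]<.06)&orange(c['img'])]
for z in np.arange(-.09,.06,.01):
    k=q[(q[:,2]>z)&(q[:,2]<z+.01)]
    if len(k)>5: print(z.round(3),len(k),np.percentile(k,[2,50,98],axis=0).round(4)[:,:2].tolist())
go([.5118,.0349,.20],101.6)
E
```

```text
time: 14.8
eef_pos: [0.4637, -0.2535, 0.1944]
tcp_rot: [0.632, 0.775, 0.0, -0.003]
contact_force: [-0.1, 0.0, -4.6]
opening: 0.285
finger_force: 89.2
-0.09 208 [[-0.0055, -0.0106], [0.0045, -0.0012], [0.0129, 0.0082]]
-0.08 3195 [[-0.0075, -0.0123], [0.0061, -0.0008], [0.0152, 0.0105]]
-0.07 571 [[0.0072, -0.0119], [0.0139, -0.0008], [0.0156, 0.0106]]
-0.06 469 [[0.0089, -0.0117], [0.014, -0.0003], [0.0156, 0.01]]
-0.05 372 [[0.0087, -0.0119], [0.014, -0.0012], [0.0156, 0.0101]]
-0.04 306 [[0.0089, -0.0121], [0.014, -0.001], [0.0155, 0.0105]]
-0.03 313 [[0.0066, -0.0129], [0.0138, -0.0007], [0.0157, 0.0109]]
-0.02 1391 [[0.0037, -0.0204], [0.0156, -0.0007], [0.023, 0.0188]]
-0.01 798 [[0.0026, -0.0232], [0.022, -0.0007], [0.0271, 0.0218]]
-0.0 211 [[0.0173, -0.0196], [0.0256, -0.0014], [0.0274, 0.0186]]
0.01 170 [[0.0176, -0.0188], [0.0258, 0.0007], [0.0275, 0.0182]]
0.02 17 [[0.0241, -0.012], [0.0262, -0.0007], [0.0278, 0.0094]]
rows d(cm) [27.27 10.53 -0.5 ] twist 0.0 len 29.2
```

```bash
python3 -m pendant '[{"dx":27.1,"dy":10.6,"dz":0,"twist":0},{"dx":27.1,"dy":10.6,"dz":0,"twist":0},{"dx":27.1,"dy":10.6,"dz":0,"twist":0},{"dx":27.1,"dy":10.6,"dz":0,"twist":0},{"dx":27.1,"dy":10.6,"dz":0,"twist":0},{"dx":27.1,"dy":10.6,"dz":0,"twist":0},{"dx":27.1,"dy":10.6,"dz":0,"twist":0},{"dx":27.1,"dy":10.6,"dz":0,"twist":0}]';python3 -c "
from h import *
go([.5132,.033,.1518],101.6)"
```

```text
time: 15.85
eef_pos: [0.5138, 0.0312, 0.1966]
tcp_rot: [0.632, 0.775, -0.001, -0.001]
contact_force: [0.6, -1.0, -2.5]
opening: 0.279
finger_force: 89.3
rows d(cm) [ 0.19 -0.01  4.48] twist -0.1 len 4.5
```

```bash
python3 -m pendant '[{"dx":0.2,"dy":0,"dz":1,"twist":0},{"dx":0.2,"dy":0,"dz":1,"twist":0},{"dx":0.2,"dy":0,"dz":5,"twist":0},{"dx":0.2,"dy":0,"dz":2,"twist":0},{"dx":0.2,"dy":0,"dz":1,"twist":0},{"dx":0.2,"dy":0,"dz":1,"twist":0}]'
python3 - <<'E'
from h import *
for n in('side',):
    c=cam(n);S=stand(c);q=S[orange(c['img'])&(abs(S[...,0])<.03)&(S[...,1]>-.02)&(S[...,1]<.025)&(S[...,2]>.06)];print(n,len(q),np.percentile(q[:,2],[1,50,90,99]).round(4))
    save('s1.png',cv2.resize(c['img'][130:250,200:340],(700,600),interpolation=cv2.INTER_CUBIC))
E
```

```text
time: 16.6
eef_pos: [0.5151, 0.0339, 0.1893]
tcp_rot: [0.632, 0.775, 0.001, 0.002]
contact_force: [0.4, -0.4, -3.1]
opening: 0.28
finger_force: 90.3
side 454 [0.0647 0.1987 0.2614 0.2677]
```

View pics/s1.png

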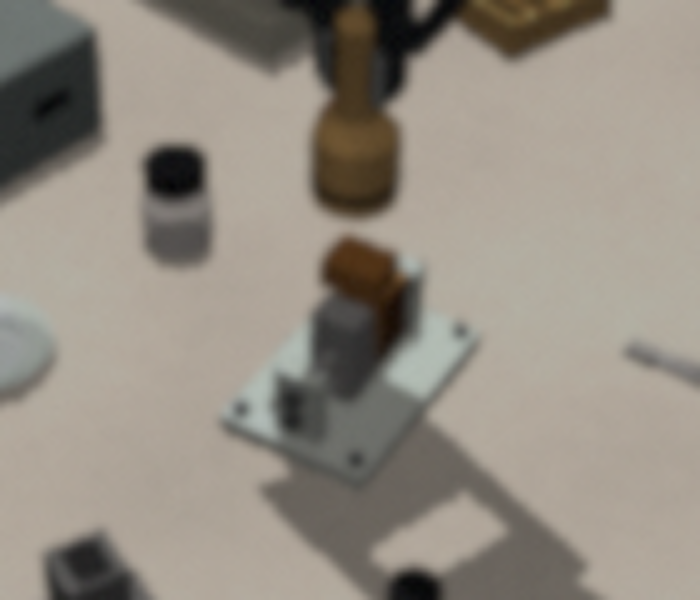

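The side view shows the wedge head at (360,262), close above the jaw, with the mallet clear above it. I'll measure how high the head still is.

```bash
cat >> h.py <<'E'
def hz():
    for n in ('side','wrist'):
        c=cam(n);S=stand(c);q=S[orange(c['img'])&(abs(S[...,0])<.022)&(S[...,1]>-.02)&(S[...,1]<.025)&(S[...,2]>.07)&(S[...,2]<.125)];print(n,len(q),np.percentile(q[:,2],[1,25,50,75,95]).round(4) if len(q) else '',np.percentile(q[:,1],[3,97]).round(4)if len(q) else '')
E
python3 -c "
from h import *
hz();go([.5132,.033,.13],101.6)"
```

```text
side 133 [0.0855 0.0961 0.1038 0.1053 0.1065] [-0.0041  0.0199]
wrist 116 [0.0934 0.0954 0.1005 0.1053 0.1067] [0.0121 0.0161]
rows d(cm) [-0.11 -0.05  5.7 ] twist 0.0 len 5.7
```

```bash
python3 -m pendant '[{"dx":-0.1,"dy":0,"dz":1,"twist":0},{"dx":-0.1,"dy":0,"dz":5.2,"twist":0},{"dx":-0.1,"dy":0,"dz":2,"twist":0},{"dx":-0.1,"dy":0,"dz":0,"twist":0},{"dx":-0.1,"dy":0,"dz":0,"twist":0},{"dx":-0.1,"dy":0,"dz":0,"twist":0}]'; python3 -c "
from h import *
hz();go([.5132,.033,.1343],101.6)"
```

```text
time: 17.5
eef_pos: [0.513, 0.0333, 0.1857]
tcp_rot: [0.632, 0.775, -0.001, -0.001]
contact_force: [0.3, 0.3, -3.2]
opening: 0.284
finger_force: 93.4
side 119 [0.0743 0.087  0.0924 0.0942 0.0962] [-0.0056  0.0196]
wrist 210 [0.0839 0.0897 0.0944 0.0951 0.0958] [0.008  0.0159]
rows d(cm) [-0.05  0.04  5.12] twist 0.0 len 5.1
```

```bash
python3 -m pendant '[{"dx":0,"dy":0,"dz":1,"twist":0},{"dx":0,"dy":0,"dz":5.4,"twist":0},{"dx":0,"dy":0,"dz":2,"twist":0},{"dx":0,"dy":0,"dz":2,"twist":0},{"dx":0,"dy":0,"dz":5.4,"twist":0},{"dx":0,"dy":0,"dz":2,"twist":0},{"dx":0,"dy":0,"dz":-2,"twist":0},{"dx":-4,"dy":0,"dz":-2,"twist":0},{"dx":-8,"dy":0,"dz":-2,"twist":0},{"dx":-8,"dy":0,"dz":-2,"twist":0}]'
python3 - <<'E'
from h import *
hz();c=cam('wrist');wedge(c);save('w6.png',c['img'])
S=stand(c);u=orange(c['img'])
go([.4655,-.2551,.2],101.6)
E
```

```text
time: 18.85
eef_pos: [0.5299, -0.0471, 0.2058]
tcp_rot: [0.633, 0.774, -0.0, -0.001]
contact_force: [0.1, 0.4, -3.1]
opening: 0.285
finger_force: 92.0
side 115 [0.0749 0.0878 0.0931 0.0943 0.0957] [-0.0071  0.0203]
wrist 1177 [0.0935 0.0951 0.0956 0.0961 0.097 ] [-0.0132  0.014 ]
n 1193
head top 0.0966 stand xy [-5.1  0.3] (35.7515754699707, 29.056020736694336) 0.2 y range [-0.0133  0.0139]
tilt [0.029 0.012 0.096]
jawtop y 375 [0.01750539 0.02883105]
rows d(cm) [-19.34 -10.51   0.59] twist 0.0 len 22.0
```

View pics/w6.png

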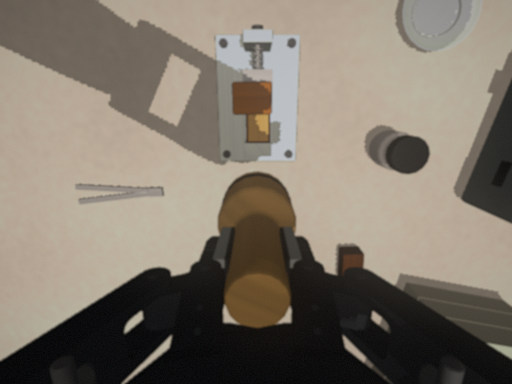

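Run:
```python
from h import *
for n in ('wrist','top'):
    c=cam(n);S=stand(c);o=orange(c['img'])
    def pr(n,m,e=3):
        q=S[m];print(n,len(q),np.percentile(q,[e,50,100-e],axis=0).round(4).tolist())
    b=(abs(S[...,0])<.025)
    pr('head',b&o&(abs(S[...,1])<.03)&(S[...,2]>.088)&(S[...,2]<.105))
    pr('jaw',b&~o&(abs(S[...,1]-.02)<.015)&(S[...,2]>.07)&(S[...,2]<.079))
    pr('post',b&(abs(S[...,1]-.062)<.012)&(S[...,2]>.057)&(S[...,2]<.066))
    pr('sample',b&o&(abs(S[...,1]+.03)<.02)&(abs(S[...,2]-.064)<.004))
    pr('base',(abs(S[...,0])<.055)&(abs(S[...,1])<.08)&(abs(S[...,2]-.012)<.003),1)
```

```text
head 1183 [[-0.0217, -0.0128, 0.094], [-0.0045, 0.0009, 0.0955], [0.0118, 0.0139, 0.097]]
jaw 360 [[-0.0147, 0.018, 0.0722], [-0.0002, 0.0229, 0.0735], [0.0143, 0.0284, 0.0748]]
post 411 [[-0.0139, 0.0558, 0.0581], [0.0003, 0.0614, 0.0614], [0.0143, 0.0669, 0.063]]
sample 589 [[-0.0105, -0.0429, 0.0626], [0.0014, -0.029, 0.064], [0.0122, -0.0153, 0.0654]]
base 6755 [[-0.0491, -0.0733, 0.0096], [0.0134, 0.0086, 0.0115], [0.0491, 0.0727, 0.0145]]
head 139 [[-0.0208, -0.0147, 0.091], [-0.004, -0.0011, 0.0951], [0.0121, 0.0126, 0.1]]
jaw 47 [[-0.0125, 0.0137, 0.0702], [0.0021, 0.0195, 0.0731], [0.0166, 0.0263, 0.0775]]
post 44 [[-0.0115, 0.0541, 0.0576], [0.0023, 0.0594, 0.061], [0.0167, 0.0652, 0.0651]]
sample 23 [[-0.0057, -0.0302, 0.0605], [0.0061, -0.0232, 0.0633], [0.0126, -0.0187, 0.067]]
base 569 [[-0.0468, -0.0475, 0.0091], [0.0158, 0.0304, 0.0118], [0.0515, 0.0715, 0.0148]]
```

Run:
```python
from h import *
for k in range(3):
    c=cam('wrist');S=stand(c);o=orange(c['img'])
    m=o&(abs(S[...,0]+.0045)<.025)&(abs(S[...,1])<.02)&(S[...,2]>.088)&(S[...,2]<.105)
    m=cv2.erode(m.astype(np.uint8),np.ones((5,5)))>0
    q=S[m];A=np.c_[q[:,:2],np.ones(len(q))];print(len(q),np.linalg.lstsq(A,q[:,2],rcond=None)[0].round(4),q.mean(0))
    # yaw
    n=o&(abs(S[...,0]+.0045)<.03)&(abs(S[...,1])<.02)&(S[...,2]>.09)&(S[...,2]<.105);print(cv2.minAreaRect((S[n][:,:2]*1000).astype(np.float32)))
go([.5132,.033,.18],101.6)
```

```text
829 [0.0265 0.0019 0.0957] [-0.00467243  0.00049626  0.09560162]
((-4.677524566650391, 0.5697946548461914), (35.75376510620117, 28.341135025024414), 0.14611957967281342)
806 [0.027  0.0009 0.0958] [-0.00527526  0.00068951  0.09563488]
((-4.896581649780273, 0.5196027755737305), (36.15401077270508, 28.35310173034668), 0.1112842783331871)
917 [0.0322 0.0003 0.0957] [-0.00482621  0.00070124  0.09554909]
((-5.234855651855469, 0.37880802154541016), (35.47307586669922, 28.330190658569336), 0.07602274417877197)
rows d(cm) [ 7.92 -0.07  2.73] twist 0.1 len 8.4
```

The wedge is home (jaw pushed back 3.2 mm, top at 96 mm), but the head is tilted by about 1.6°. I'll give it one more tap, centred on the high side, after checking whether the mallet slipped in the grip.

```bash
python3 -m pendant '[{"dx":7.9,"dy":0.3,"dz":0,"twist":0},{"dx":7.9,"dy":0.3,"dz":2,"twist":0},{"dx":7.9,"dy":0.3,"dz":2.7,"twist":0},{"dx":7.9,"dy":0.3,"dz":2.7,"twist":0},{"dx":7.9,"dy":0.3,"dz":2.7,"twist":0},{"dx":7.9,"dy":0.3,"dz":2.7,"twist":0}]'
python3 - <<'E'
from h import *
c=cam('wrist');p,M,f=pose();T=(cloud(c)-p)@M
q=T[(abs(T[...,0])<.05)&(abs(T[...,1])<.04)&(T[...,2]>-.095)&(T[...,2]<-.07)&orange(c['img'])];print(np.percentile(q[:,2],[10,30,50]))
go([.5171,.0338,.1343],101.6)
E
```

```text
time: 20.0
eef_pos: [0.5177, 0.0321, 0.1812]
tcp_rot: [0.632, 0.775, 0.0, 0.001]
contact_force: [-0.2, 0.3, -4.3]
opening: 0.279
finger_force: 92.0
[-0.08353839 -0.08305705 -0.08265213]
rows d(cm) [ 0.17 -0.03  4.68] twist -0.0 len 4.7
```

```bash
python3 -m pendant '[{"dx":0.1,"dy":0,"dz":1,"twist":0},{"dx":0.1,"dy":0,"dz":1,"twist":0},{"dx":0.1,"dy":0,"dz":1,"twist":0},{"dx":0.1,"dy":0,"dz":5.6,"twist":0},{"dx":0.1,"dy":0,"dz":5.6,"twist":0},{"dx":0.1,"dy":0,"dz":2,"twist":0},{"dx":0,"dy":0,"dz":-2,"twist":0},{"dx":-4,"dy":0,"dz":-2.5,"twist":0},{"dx":-8,"dy":0,"dz":-2.5,"twist":0},{"dx":-8,"dy":0,"dz":-2.5,"twist":0}]' 0 115
cat > m.py <<'E'
from h import *
c=cam('wrist');S=stand(c);o=orange(c['img'])
m=o&(abs(S[...,0]+.0045)<.025)&(abs(S[...,1])<.02)&(S[...,2]>.088)&(S[...,2]<.105)
m=cv2.erode(m.astype(np.uint8),np.ones((5,5)))>0
q=S[m];A=np.c_[q[:,:2],np.ones(len(q))];print(len(q),np.linalg.lstsq(A,q[:,2],rcond=None)[0].round(4),q.mean(0))
wedge(c)
p,M,f=pose();T=(cloud(c)-p)@M
q=T[(abs(T[...,0])<.05)&(abs(T[...,1])<.04)&(T[...,2]>-.095)&(T[...,2]<-.07)&orange(c['img'])];print('mallet top',np.percentile(q[:,2],[10,30,50]))
go([.4637,-.2535,.2],101.6)
E
python3 m.py
```

```text
time: 21.3
eef_pos: [0.5336, -0.0476, 0.2057]
tcp_rot: [0.633, 0.774, -0.0, 0.0]
contact_force: [-0.1, 1.3, -2.6]
opening: 0.278
finger_force: 113.2
886 [0.0068 0.0042 0.0954] [-0.00452852  0.00078707  0.09541582]
n 1228
head top 0.0963 stand xy [-4.8  0.7] (29.69112777709961, 35.557701110839844) 89.8 y range [-0.0132  0.0146]
tilt [0.003 0.01  0.095]
jawtop y 360 [0.01850562 0.02878336]
mallet top [-0.08896185 -0.08839701 -0.08777505]
rows d(cm) [-18.92 -10.94   0.53] twist -0.1 len 21.9
```

The wedge is now level and home. The mallet has slid 9 mm up in the grip in total, so I'll allow for that when setting it down.

```bash
python3 -m pendant '[{"dx":-19,"dy":-10.9,"dz":0,"twist":0},{"dx":-19,"dy":-10.9,"dz":0,"twist":0},{"dx":-19,"dy":-10.9,"dz":0,"twist":0},{"dx":-19,"dy":-10.9,"dz":0,"twist":0},{"dx":-19,"dy":-10.9,"dz":5,"twist":0},{"dx":-19,"dy":-10.9,"dz":10,"twist":0},{"dx":-19,"dy":-10.9,"dz":13,"twist":0},{"dx":-19,"dy":-10.9,"dz":13,"twist":0},{"dx":-19,"dy":-10.9,"dz":13,"twist":0}]'
python3 - <<'E'
from h import *
c=cam('wrist');p,M,f=pose();T=(cloud(c)-p)@M
q=T[(abs(T[...,0])<.05)&(abs(T[...,1])<.04)&(T[...,2]>-.095)&(T[...,2]<.045)&orange(c['img'])]
print('top',np.percentile(q[:,2],[5,15]))
for z in np.arange(-.09,.05,.01):
    k=q[(q[:,2]>z)&(q[:,2]<z+.01)]
    if len(k)>5: print(z.round(3),len(k),np.percentile(k,[2,50,98],axis=0).round(4)[:,:2].tolist())
go([.4645,-.2540,.030],101.6)
E
```

```text
time: 22.48
eef_pos: [0.466, -0.2538, 0.077]
tcp_rot: [0.631, 0.775, 0.0, 0.001]
contact_force: [0.8, 0.5, -3.2]
opening: 0.276
finger_force: 113.9
top [-0.08793311 -0.08736508]
-0.09 3215 [[-0.0024, -0.0128], [0.0073, -0.0014], [0.0148, 0.01]]
-0.08 831 [[0.0043, -0.0131], [0.0134, -0.0006], [0.0153, 0.0111]]
-0.07 606 [[0.0081, -0.0121], [0.0138, -0.001], [0.0155, 0.01]]
-0.06 482 [[0.0085, -0.0121], [0.014, -0.001], [0.0155, 0.0099]]
-0.05 398 [[0.0087, -0.0122], [0.0139, -0.0005], [0.0158, 0.01]]
-0.04 336 [[0.0086, -0.0125], [0.0143, -0.0013], [0.0159, 0.0104]]
-0.03 1154 [[0.0082, -0.0177], [0.0161, -0.0005], [0.0225, 0.0162]]
-0.02 1192 [[0.0036, -0.0229], [0.0213, -0.0004], [0.0275, 0.0216]]
-0.01 270 [[0.0171, -0.0193], [0.0262, 0.0002], [0.0281, 0.0196]]
-0.0 224 [[0.0175, -0.0194], [0.0264, 0.0003], [0.0283, 0.0195]]
0.01 69 [[0.0192, -0.0155], [0.027, 0.0011], [0.0285, 0.0183]]
0.02 37 [[0.0254, -0.0089], [0.0278, 0.0004], [0.0285, 0.0112]]
rows d(cm) [ 0.08 -0.19  4.77] twist 0.1 len 4.8
```

Still vertical. Lower it slowly to the bench.

```bash
python3 -m pendant '[{"dx":0,"dy":0,"dz":2,"twist":0},{"dx":0,"dy":0,"dz":3.5,"twist":0},{"dx":0,"dy":0,"dz":4.2,"twist":0},{"dx":0,"dy":0,"dz":4.5,"twist":0},{"dx":0,"dy":0,"dz":4.6,"twist":0},{"dx":0,"dy":0,"dz":4.6,"twist":0}]'
```

```text
time: 23.28
eef_pos: [0.4651, -0.2539, 0.0299]
tcp_rot: [0.632, 0.775, -0.0, 0.0]
contact_force: [-0.4, 0.3, -3.4]
opening: 0.277
finger_force: 113.9
```

```bash
python3 -m pendant '[{"dx":0,"dy":0,"dz":0.05,"twist":0},{"dx":0,"dy":0,"dz":0.1,"twist":0},{"dx":0,"dy":0,"dz":0.1,"twist":0}]'
```

```text
time: 23.65
eef_pos: [0.4653, -0.2539, 0.0296]
tcp_rot: [0.632, 0.775, -0.0, 0.0]
contact_force: [-1.8, 1.9, 5.4]
opening: 0.278
finger_force: 114.5
```

```bash
python3 -m pendant '[{"dx":0,"dy":0,"dz":0,"twist":0},{"dx":0,"dy":0,"dz":0,"twist":0},{"dx":0,"dy":0,"dz":0,"twist":0},{"dx":0,"dy":0,"dz":0,"twist":0},{"dx":0,"dy":0,"dz":-3,"twist":0},{"dx":0,"dy":0,"dz":-8,"twist":0},{"dx":0,"dy":0,"dz":-14,"twist":0},{"dx":-4,"dy":0,"dz":-20,"twist":0},{"dx":-4,"dy":0,"dz":-22,"twist":0},{"dx":-4,"dy":0,"dz":-22,"twist":0}]' 80
python3 - <<'E'
from h import *
c=cam('wrist');P=cloud(c);q=P[(abs(P[...,0]-.465)<.05)&(abs(P[...,1]+.252)<.05)]
for lo,hi in ((.112,.125),(.037,.05)):
    k=q[(q[:,2]>lo)&(q[:,2]<hi)];(cc,r)=cv2.minEnclosingCircle((k[:,:2]*1000).astype(np.float32));print(lo,len(k),np.round(cc,1),round(r,1),k[:,2].max().round(4))
t=cam('top');save('top2.png',t['img']);S=stand(t);o=orange(t['img']);m=o&(abs(S[...,0])<.03)&(abs(S[...,1])<.02)&(S[...,2]>.085)&(S[...,2]<.11);print(np.median(S[m],0))
E
```

```text
time: 24.9
eef_pos: [0.474, -0.2942, 0.2514]
tcp_rot: [0.632, 0.775, -0.0, 0.003]
contact_force: [0.3, 0.4, -0.1]
opening: 0.799
finger_force: 0.0
0.112 459 [ 464.5 -250.8] 12.9 0.1191
0.037 359 [ 464.4 -250.6] 24.8 0.05
[-0.0033818  -0.00141086  0.09497713]
```

View pics/top2.png

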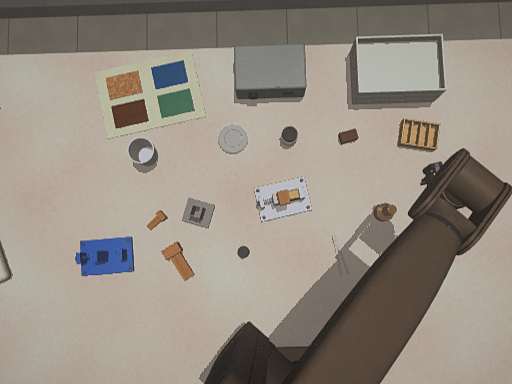

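The top view shows the wedge home at (285,198), the mallet upright at (385,212), the rest empty at (198,212), and everything else in its place.

```bash
python3 -c "
from plant import ctrl
print(ctrl.sign_off())"
```

```text
the job is handed in; nothing more can be done
None
```

The job is handed in at about 25 s: the wedge was tapped fully home (head level on the jaw, jaw back about 3.2 mm, but about 5 mm off centre along the stand's x), the mallet is upright at its starting spot, and nothing else appears moved.

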